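Rub down the glued seam of a clamped panel

ROBOT

A 6-joint arm with a two-finger parallel gripper is mounted at the origin on the work surface. World frame = base frame: x ahead of the robot, y to its left, z up, the work surface at z = 0. Lengths are in m, angles in rad, forces in N, time in s.
With the tool pointing down it reaches from about 0.275 to 0.875 m from the base axis. Payload 12.5 kg.
Tool frame: the origin (TCP) lies at the centre of the arm's flange, where the gripper is bolted on; the fingertips stand 173 mm ahead of it and the grasp point (between the pads) lies 155 mm ahead of it; z points along the fingers, y is the line along which they close (so a half turn about z gives the same grasp; the last joint's range is limited). The gripper opens to 85 mm and grips with 20 to 120 N. Pads are 22 mm wide; open, the fingers measure 114 mm over their backs; the gripper's body (76 mm by 85 mm) begins 54 mm behind the grasp point. The pads swing forward as they close: fully open they stand 13 mm farther back than shut.
Start: joints at [-1.249, 0.351, 1.652, -0, 1.139, -0.085], TCP at [0.218, -0.505, 0.405] pointing down, gripper open.
Joint ranges: [-2.75, 2.75], [-0.79, 2.1], [0.01, 2.65], [-1.57, 4.71], [0.07, 3.14], [-2.87, 2.87]. Speed limits (rad/s): [2.22, 2.22, 2.79, 3.14, 3.14, 3.14].

INTERFACE

Orientations are given as a rotation vector (axis times angle).
In Python, from rig import r gives the robot as it stands.
- The arm moves only by the shell command python3 -m pendant 'ROWS' [FORCE]. ROWS is JSON, a list of rows, each a list of 3 entries, a list of its own where there are three numbers: the shift along the tool's x, y, z in cm, then the turn, a rotation vector about the tool's x, y, z in rad, then the opening, from -1 (shut) to 1 (fully open). In form: [[[x, y, z], [wx, wy, wz], claw], ...]. A call has 1 to 20 rows; each row is the pose to reach, as a shift and turn from the pose commanded when the call began, along the tool's axes at that moment; what a row does not reach only later rows make up. A row lasts 1/12 s, in which the tool goes at most 41.7 mm and 7.16 degrees, less where a joint would pass 70% of its speed; a pose out of reach is approached as far as the arm can. A call with a gripper value outside its range is refused whole. The fingers move at their own pace and stop on an object; FORCE is the grip in N (left out, the last holds). Time passes only in rows, so rows that repeat a pose let the fingers close. It gives the time, the measured TCP pose, the force, the opening and the grip force at its end, in the units of the state.
- r.get_state(): the state, without advancing time (a new reading comes with each control period).
- r.read_camera(name): name is "side" or "top"; returns (picture, depth): 420x560x3 uint8, red, green, blue; 420x560 float32, m along the optical axis (not along the pixel's ray), 0 where there is no reading.
- r.camera_model(name): a dict with "vfov" (degrees; the focal length in pixels is half the picture's height over the tangent of half this angle, whatever the lens; pixels are square), "cx", "cy" (the principal point, pixels), "R" (3x3) and "t" (3): a world point X has camera coordinates R X + t. Camera axes: x right, y down, z forward; pixel columns grow to the right and rows downward; lengths in m; the calibration is good to about 2 mm. A picture is of the moment at which its call begins. camera_model takes no time and is no camera call.
- r.finish_job(): hands the job in; it is judged then, once.
The state is a dict: "time": time; "joints": joint angles; "qvel": joint speeds; "tau": joint torques, N m; "tool_pos": TCP position; "eef_rot": TCP orientation; "contact_force": force on the tool from outside, world axes, zero at the start; "moment": the same for the moment, N m; "width": finger opening in m; "gripper_force": force on a finger pad.
Only numpy, scipy, OpenCV 4.12 (cv2) and the standard library are available. Lean on these libraries where they do the work, as an engineer would, in place of code of your own. Each camera call takes 0.05 s, during which the arm holds its last target. There are 200 camera calls.

TASK

Turn the jig's clamp knob clockwise until its pad is down on the panel. Then take the rubbing block from its cork rest and rub along the panel's glued seam in one pass without lifting, lengthwise, from right beside the clamp pad to the panel's free end, keeping the block flat, centred over the seam and pressed down steadily with about 10 N. Set the block back flat in the middle of its cork rest and let go; never press harder than 25 N, and leave the other things on the bench where they are.

Things in the scene. Friction and masses are not known exactly. Their poses are not given: they have to be found in the camera images.
- jig: fixed plywood jig, 150 (x) by 370 (y) by 12 mm, with the panel between two low rails. Origin under its centre on the bench; its long y axis points to the end with the steel clamp: a post 60 x 34 mm at y = +163 mm and an arm 36 mm wide reaching in to y = +92 mm, top 60 mm above the bench; the screw is at x = 0, y = +115 mm
- panel: flat wooden panel in the jig, glued up from a narrow and a wide strip: 110 (x) by 300 (y) by 18 mm. Origin at the centre of its underside, axes as the jig's, +y towards the clamp; its top is 30 mm above the bench. The clamp's pad (32 mm across) covers the middle of the panel's +y end, from y = +119 mm outwards; the -y end is free
- seam_mid (a point): point on the panel's top surface, on the dark glue line (3 mm wide) half way along the panel; the seam runs straight along this frame's y axis the whole 300 mm, +y towards the clamp; z is up
- clamp (a joint): angle of the clamp's black screw-knob, rad: 0 to 0.2 at the start (pad up to 3.6 mm above the panel), grows as it is turned clockwise seen from above, stops at 1.45 with the pad on the panel. It sinks 2.5 mm per rad and stays where it is left
- knob_grip (a point): grip point on the axis of that knob, 91 mm above the bench when the joint reads 0: a bar 50 mm long (this frame's x axis, which turns with the knob), 14 mm thick (y) and 28 mm high, from 21 mm below this point to 7 mm above it, on a round collar 36 mm across
- block: loose rubbing block, 80 (x) by 60 (y) by 62 mm high, 0.34 kg: a steel sole plate faced with abrasive cloth, sprung under a wooden deck with a wooden handle bar on top. Origin at the centre of the sole's underside (springs extended), z up, x along its length and its handle. The springs first give at 3 N on the sole, then 1 mm per 1.5 N, and bottom at 9 mm (about 16 N)
- block_grip (a point): grip point in the block's handle, 50 mm above its underside. The handle bar is 60 mm long (x), 24 mm thick (y), from 26 to 62 mm above the underside; below it the deck is 78 x 56 mm
- rest: fixed cork-topped rest for the block, 140 (x) by 110 (y) by 12 mm, no rim; origin under its centre on the bench, its top is 12 mm above the bench. It may stand on either side of the jig
- offcut_bin: fixed open plywood bin of offcuts, 140 x 110 x 45 mm, origin under its centre, on the other side of the jig; a bystander
- gouge: bystander: loose carving gouge lying flat, about 220 mm long, 24 mm thick; origin on the bench 10 mm before the handle's front end, x along it towards the blade
- chisel: bystander: loose chisel lying flat, about 210 mm long, 24 mm thick; origin on the bench 10 mm before the handle's front end, x along it towards the blade
- cup: bystander: loose white plastic cup, 72 mm across, 100 mm high; origin under its centre
- glue: bystander: loose white glue bottle, 56 mm across, 150 mm high; origin under its centre
- carton: bystander: loose cardboard carton, 110 x 70 x 45 mm; origin under its centre
- mallet: bystander: loose round wooden carver's mallet standing on its head, 84 mm across, 242 mm high; origin under its centre
- offcut: bystander: loose piece of wood, 80 x 45 x 30 mm; origin under its centre
Mind the look-alikes: they are no part of the job. What is meant by the rest is not turquoise, and is the smaller of those in its own colour.

How it is judged:
By the outcome, as a careful person would: the job done as asked, in the order asked, and still so for the second after the job is handed in, with the robot touching nothing.
It also fails if it takes over 67 s, if anything falls off the work surface, if the arm or the gripper's body presses on something with over 40 N, if the wrist force passes 120 N, or if a joint passes its speed limit or range.

## Working session

There is one attempt and no reset: what is moved stays moved. The work goes in short steps, Python scripts to look and compute and a shell command to move; the robot and the scene stay as the last step left them, time stands still between calls to the robot, and variables do not carry over. Pictures are saved under pics/ and viewed, at most 10 in all, crops included, and the job is handed in when it is done.

```bash
ls; mkdir -p pics; python3 - <<'E'
from rig import r
import cv2,numpy as np
for n in("side","top"):
    im,d=r.read_camera(n);cv2.imwrite(f"pics/{n}0.png",im[:,:,::-1]);np.savez(f"pics/{n}0.npz",im=im,d=d)
    m=r.camera_model(n);print(n,{k:np.round(v,4).tolist() for k,v in m.items() if not isinstance(v,str)})
s=r.get_state();print(s)
E
```

```text
pics
side {'vfov': 45.6257, 'cx': 277.5601, 'cy': 215.4089, 'R': [[0.9436, -0.3312, -0.0012], [-0.161, -0.4556, -0.8755], [0.2894, 0.8263, -0.4832]], 't': [-0.4434, 0.1639, 1.4776]}
top {'vfov': 46.5251, 'cx': 275.8868, 'cy': 214.3808, 'R': [[-0.0191, -0.9998, 0.0069], [-0.9944, 0.0182, -0.1042], [0.1041, -0.0088, -0.9945]], 't': [0.0015, 0.48, 1.6415]}
{'time': 0.1, 'joints': array([-1.24862531e+00,  3.51172001e-01,  1.65234751e+00, -2.91707226e-05,
        1.13909727e+00, -8.45943345e-02]), 'qvel': array([-0.00075014, -0.00166986, -0.00215623,  0.00025755, -0.00019147,
       -0.00244663]), 'tau': array([ 8.10788806e-04, -5.06831717e+01, -2.91875625e+01, -6.15013005e-05,
        2.66392206e-03,  9.55203916e-06]), 'tool_pos': array([ 0.21759014, -0.50500366,  0.40422262]), 'eef_rot': array([-3.07584433e+00, -6.34363702e-01,  2.31885806e-04]), 'contact_force': array([0.36445792, 0.03903938, 0.65325033]), 'moment': array([-0.03914574,  0.00203817,  0.01458306]), 'gripper_force': 0.0, 'width': 0.08563463999615602}
```

View pics/top0.png

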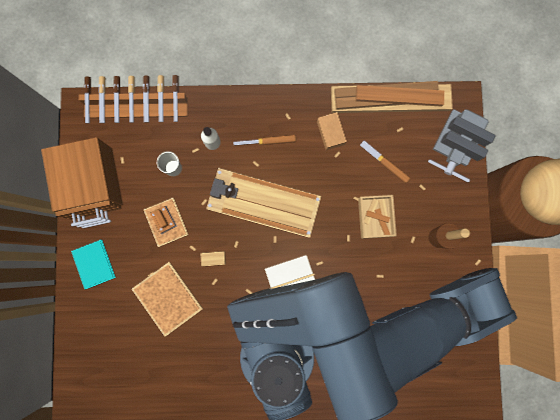

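View pics/side0.png

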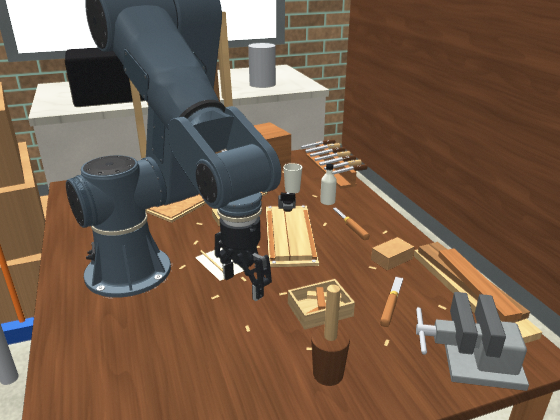

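The top view shows the jig centred at (264,202), with the clamp knob at (229,190) at its left end. The block is on the small cork rest at (165,222), the offcut bin is at (377,216) and the carton at (290,270).

Candidates for the rest:
- small cork (165,222)
- big cork (167,299)
- turquoise (93,264)

I choose the small cork (165,222) and will check it in a crop.

```bash
cat > h.py <<'E'
import numpy as np,cv2
from rig import r
class Cam:
    def __init__(s,n):
        m=r.camera_model(n);s.m=m;s.f=210/np.tan(np.radians(m["vfov"])/2)
        s.R=np.array(m["R"]);s.t=np.array(m["t"]);s.K=np.array([[s.f,0,m["cx"]],[0,s.f,m["cy"]],[0,0,1]])
        s.D=np.array(m.get("dist",[0,0,0,0,0]),float)
    def ray(s,uv):
        p=np.atleast_2d(uv).astype(float);c=(p-[s.K[0,2],s.K[1,2]])/s.f
        return -s.R.T@s.t, np.c_[c,np.ones(len(c))]@s.R
    def plane(s,uv,z):
        o,d=s.ray(uv);return o+d*((z-o[2])/d[:,2])[:,None]
    def depth(s,uv,z):
        o,d=s.ray(uv);return o+d*np.atleast_1d(z)[:,None]
    def proj(s,X):
        c=np.atleast_2d(X)@s.R.T+s.t;return c[:,:2]/c[:,2:]*s.f+[s.K[0,2],s.K[1,2]]
E
python3 - <<'E'
from h import *
print(r.camera_model("top").keys())
im=np.load("pics/top0.npz");I=im["im"];d=im["d"];c=Cam("top");s=Cam("side")
v,u=np.mgrid[0:420,0:560]
P=c.depth(np.c_[u.ravel(),v.ravel()],d.ravel()).reshape(420,560,3)
np.save("pics/P.npy",P)
for n,q in dict(bench=(240,260),benchfar=(300,150),benchl=(120,200),rest=(152,212),panel=(270,200),handle=(163,218),knob=(230,190),jig=(264,172),carton=(290,265),bin=(377,200)).items(): print(n,P[q[1],q[0]].round(4),d[q[1],q[0]])
a=cv2.resize(I[160:250,135:335],None,fx=4,fy=4,interpolation=cv2.INTER_CUBIC)
S=np.load("pics/side0.npz")["im"]
b=cv2.resize(S[180:250,150:350],None,fx=4,fy=3.4,interpolation=cv2.INTER_CUBIC)
cv2.imwrite("pics/crop1.png",np.vstack([a,b])[:598,:,::-1])
E
```

```text
dict_keys(['vfov', 'cx', 'cy', 'R', 't'])
bench [ 0.3277  0.1183 -0.0005] 1.6750717
benchfar [ 0.7096 -0.0971 -0.0048] 1.7209524
benchl [0.5402 0.5262 0.0172] 1.6759624
rest [0.4947 0.4119 0.0352] 1.65434
panel [0.5285 0.0117 0.0352] 1.6614003
handle [0.4702 0.3672 0.0685] 1.6190822
knob [0.5549 0.1417 0.1012] 1.5974089
jig [6.321e-01 3.090e-02 6.000e-04] 1.7064751
carton [ 0.3073 -0.0527  0.0013] 1.6726568
bin [ 0.5221 -0.3532  0.0333] 1.6658974
```

View pics/crop1.png

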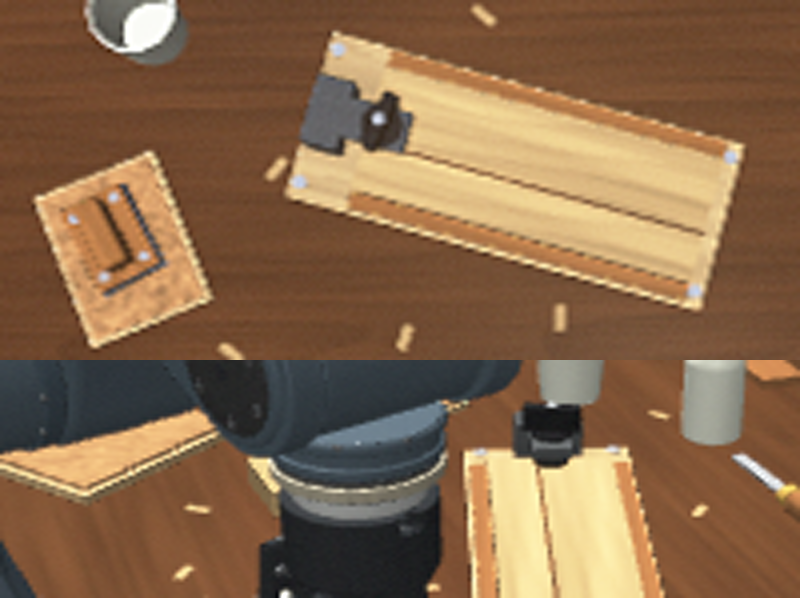

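The crop confirms it: the block with its handle is on the small cork rest. The knob bar is at crop (380,122), lying nearly across the jig, and the seam runs from (412,153) to (705,233). Now I'll measure these.

```bash
cat > meas.py <<'E'
from h import *
c=Cam("top");s=Cam("side")
I=np.load("pics/top0.npz")["im"];S=np.load("pics/side0.npz")["im"]
print("camera centres",(-c.R.T@c.t).round(3),(-s.R.T@s.t).round(3))
def rect(mask,z,cam=c):
    cs,_=cv2.findContours(mask.astype(np.uint8),cv2.RETR_EXTERNAL,cv2.CHAIN_APPROX_NONE)
    k=max(cs,key=cv2.contourArea);w=cam.plane(k[:,0,:],z)[:,:2]
    return cv2.minAreaRect((w*1000).astype(np.float32)),k
def roi(I,x0,x1,y0,y1):
    m=np.zeros(I.shape[:2],bool);m[y0:y1,x0:x1]=1;return m
hsv=cv2.cvtColor(I,cv2.COLOR_RGB2HSV);g=I.max(2)
b=cv2.morphologyEx(((g>135)&roi(I,200,328,160,240)).astype(np.uint8),cv2.MORPH_OPEN,np.ones((3,3)))
b=cv2.morphologyEx(b,cv2.MORPH_CLOSE,np.ones((9,9)));print("jig@.012",rect(b,.012)[0])
b=cv2.morphologyEx(((g>135)&roi(I,140,192,192,250)).astype(np.uint8),cv2.MORPH_CLOSE,np.ones((15,15)))
b=cv2.morphologyEx(b,cv2.MORPH_OPEN,np.ones((3,3)))
print("rest@.012",rect(b,.012)[0])
# seam in both views
def seam(I,pts,cam):
    p,q=map(np.array,pts);n=np.array([-(q-p)[1],(q-p)[0]])/np.linalg.norm(q-p);out=[]
    G=I.sum(2).astype(np.float32)
    for t in np.linspace(0,1,60):
        a=p+t*(q-p)+np.linspace(-4,4,33)[:,None]*n
        v=cv2.remap(G,a[:,0:1].astype(np.float32),a[:,1:].astype(np.float32),cv2.INTER_LINEAR)[:,0]
        w=np.clip(np.median(v)-60-v,0,None)
        if w.sum()>0: out.append((a*w[:,None]).sum(0)/w.sum())
    out=np.array(out);vx,vy,x,y=cv2.fitLine(out.astype(np.float32),cv2.DIST_HUBER,0,.01,.01).ravel()
    e=(out-[x,y])@[-vy,vx];print("seam px",x,y,vx,vy,"rms",e.std(),"ends",out[0],out[-1])
    return np.array([x,y]),np.array([vx,vy])
tl=seam(I,[(240,199),(309,217)],c);sl=seam(S,[(286,217),(290,262)],s)
for nm,l,cam in(("top",tl,c),("side",sl,s)):
  for z in(.02,.03,.04):
    w=cam.plane([l[0]-15*l[1],l[0]+15*l[1]],z)[:,:2];d=w[1]-w[0];print(nm,z,w.mean(0).round(4),"ang",np.degrees(np.arctan2(d[1],d[0])).round(2))
E
python3 meas.py
python3 - <<'E'
import cv2,numpy as np
I=np.load("pics/top0.npz")["im"];S=np.load("pics/side0.npz")["im"]
a=cv2.resize(I[168:248,138:188],None,fx=7,fy=7,interpolation=cv2.INTER_CUBIC)
b=cv2.resize(I[165:210,205:255],None,fx=7,fy=7,interpolation=cv2.INTER_CUBIC)
d=cv2.resize(S[185:220,260:310],None,fx=7,fy=7,interpolation=cv2.INTER_CUBIC)
o=np.zeros((560,700,3),np.uint8);o[:,:350]=a;o[:315,350:]=b;o[315:,350:]=d
cv2.imwrite("pics/crop2.png",o[:,:,::-1])
E
```

```text
camera centres [0.306 0.007 1.683] [ 0.017 -1.293  0.857]
jig@.012 ((508.4836120605469, 47.9495849609375), (388.5888977050781, 188.9059600830078), 73.47064208984375)
rest@.012 ((455.42156982421875, 369.3205261230469), (157.10494995117188, 113.04205322265625), 21.147287368774414)
seam px 272.6273 207.51767 0.96446896 0.26419625 rms 0.1402299879240679 ends [240.1114831  198.57264811] [308.87047265 217.4965215 ]
seam px 286.78503 233.45808 0.119053155 0.99288785 rms 0.21439657087560293 ends [284.95833884 217.0925921 ] [289.13292339 259.77085879]
top 0.02 [0.5044 0.0032] ang -106.47
top 0.03 [0.5032 0.0032] ang -106.47
top 0.04 [0.502  0.0032] ang -106.47
side 0.02 [0.5078 0.0178] ang -106.73
side 0.03 [0.502  0.0022] ang -106.73
side 0.04 [ 0.4961 -0.0135] ang -106.73
```

View pics/crop2.png

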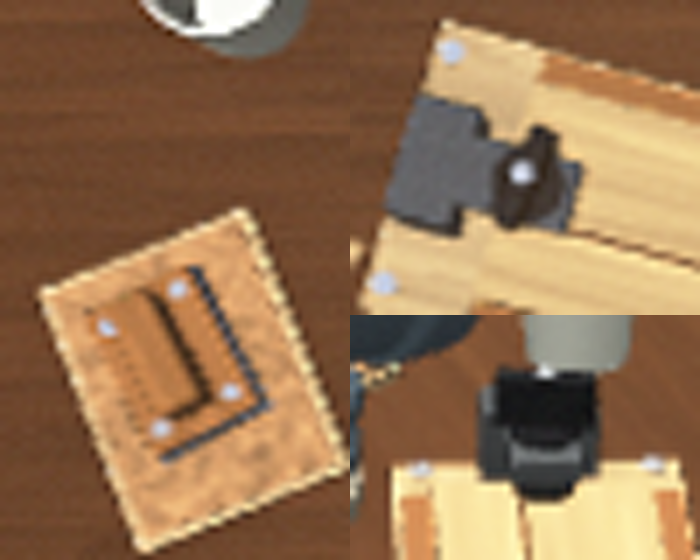

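The left tile shows the rest corners at about (245,207), (345,470), (140,553) and (40,290), and the deck bolts at (107,328), (178,288), (231,392) and (162,428). The right tile shows the knob dot at (172,172), with its bar about 5° clockwise of the jig's x axis. The side tile shows the jig bolts at (70,155) and (303,150).

```bash
cat > m2.py <<'E'
from h import *
c=Cam("top");s=Cam("side")
A=lambda L,k,o:(np.array(L)+.5)/k-.5+np.array(o)
def tri(p,q):
    o1,d1=c.ray(p);o2,d2=s.ray(q);d1=d1[0];d2=d2[0]
    t=np.linalg.lstsq(np.c_[d1,-d2],o2-o1,rcond=None)[0];a=o1+d1*t[0];b=o2+d2*t[1];return (a+b)/2,np.linalg.norm(a-b)
def show(n,P):
    P=P[:,:2];L=np.linalg.norm(np.roll(P,-1,0)-P,axis=1);e=np.roll(P,-1,0)-P
    print(n,"centre",P.mean(0).round(4),"sides",(L*1000).round(0),"ang",np.degrees(np.arctan2(e[:,1],e[:,0])).round(1))
show("jig",c.plane(A([(335,33),(743,145),(697,310),(285,197)],4,(135,160)),.012))
show("rest",c.plane(A([(245,207),(345,470),(140,553),(40,290)],7,(138,168)),.012))
for z in(.036,.04): show("bolts",c.plane(A([(107,328),(178,288),(231,392),(162,428)],7,(138,168)),z))
k=A([(172,172)],7,(205,165));print("knobdot",k,[c.plane(k,z)[0].round(4) for z in(.098,.104)])
# jig bolts two views: top crop2 (452-350,50),(383-350,283) ; side (70,155-?)
jt=A([(102,50),(33,283)],7,(205,165));js=A([(303,463-315),(70,470-315)],7,(260,185))
for a,b in zip(jt,js): print("jigbolt",*tri([a],[b]))
ks=A([(195,372-315)],7,(260,185));print("knobdot tri",*tri(k,ks))
# seam height: perpendicular offset agreement
u=np.array([np.cos(np.radians(73.5)),np.sin(np.radians(73.5))]);n=np.array([u[1],-u[0]])
for z in(.02,.03,.04): print("seam off",z,c.plane([(272.63,207.52)],z)[0,:2]@n,s.plane([(286.785,233.458)],z)[0,:2]@n)
E
python3 m2.py
```

```text
jig centre [0.524 0.035] sides [367. 148. 367. 149.] ang [-106.6  163.    73.6  -17.1]
rest centre [0.4628 0.3727] sides [140. 107. 139. 108.] ang [-159.4  111.2   21.   -68.6]
bolts centre [0.4707 0.3785] sides [39. 57. 37. 56.] ang [ -61.1 -153.2  116.9   28.7]
bolts centre [0.4703 0.3776] sides [39. 57. 37. 56.] ang [ -61.1 -153.2  116.9   28.7]
knobdot [[229.14285714 189.14285714]] [array([0.5583, 0.1447, 0.098 ]), array([0.5573, 0.1442, 0.104 ])]
jigbolt [0.63286109 0.18617051 0.01405411] 0.0008667363972630129
jigbolt [0.51744104 0.22097143 0.012943  ] 0.0009246765005729583
knobdot tri [0.5575627  0.14489842 0.0981701 ] 0.0014608676811754264
seam off 0.02 0.4826858171368213 0.4818437993639212
seam off 0.03 0.4815377637992966 0.48067089842392907
seam off 0.04 0.4803897104617719 0.4794979974839369
```

Results so far:
- **Jig:** centre (0.524, 0.035), y axis at 73.5°.
- **Screw:** (0.557, 0.145), agreeing in both views.
- **Seam:** about −11 mm in jig x, at z ≈ 0.03.
- **Block:** about (0.470, 0.378), at 28°.

I'll plan the move to above the knob.

```bash
cat > go.py <<'E'
import sys,numpy as np
from rig import r
from scipy.spatial.transform import Rotation as T
# go.py x y z yawdeg : shift (cm, tool axes) and turn to the TCP pose pointing down, tool x at yaw
s=r.get_state();R=T.from_rotvec(s["eef_rot"]);M=R.as_matrix();p=s["tool_pos"]
print("t",round(s["time"],2),"tcp",p.round(4),"yaw",np.degrees(np.arctan2(M[1,0],M[0,0])).round(2),"zaxis",M[:,2].round(3),"F",s["contact_force"].round(1),"w",round(s["width"],4),"j6",s["joints"][5].round(2))
if len(sys.argv)>4:
    x,y,z,a=map(float,sys.argv[1:5]);a=np.radians(a)
    G=T.from_matrix([[np.cos(a),np.sin(a),0],[np.sin(a),-np.cos(a),0],[0,0,-1]])
    print("shift cm",(M.T@(np.array([x,y,z])-p)*100).round(2),"turn",(R.inv()*G).as_rotvec().round(3))
E
python3 go.py .5572 .1449 .36 157.5
```

```text
t 0.1 tcp [ 0.2176 -0.505   0.4042] yaw 23.31 zaxis [-0.     0.001 -1.   ] F [0.4 0.  0.7] w 0.0856 j6 -0.08
shift cm [ 56.9  -46.25   4.47] turn [-0.000e+00 -1.000e-03 -2.342e+00]
```

```bash
python3 -m pendant '[[[3,-2.5,0],[0,0,-0.12],1],[[6.2,-5,0],[0,0,-0.24],1],[[9.4,-7.5,0],[0,0,-0.36],1],[[56.9,-46.2,4.5],[0,0,-2.34],1],[[56.9,-46.2,4.5],[0,0,-2.34],1],[[56.9,-46.2,4.5],[0,0,-2.34],1],[[56.9,-46.2,4.5],[0,0,-2.34],1],[[56.9,-46.2,4.5],[0,0,-2.34],1],[[56.9,-46.2,4.5],[0,0,-2.34],1],[[56.9,-46.2,4.5],[0,0,-2.34],1],[[56.9,-46.2,4.5],[0,0,-2.34],1],[[56.9,-46.2,4.5],[0,0,-2.34],1],[[56.9,-46.2,4.5],[0,0,-2.34],1],[[56.9,-46.2,4.5],[0,0,-2.34],1],[[56.9,-46.2,4.5],[0,0,-2.34],1],[[56.9,-46.2,4.5],[0,0,-2.34],1],[[56.9,-46.2,4.5],[0,0,-2.34],1],[[56.9,-46.2,4.5],[0,0,-2.34],1],[[56.9,-46.2,4.5],[0,0,-2.34],1],[[56.9,-46.2,4.5],[0,0,-2.34],1]]'; python3 go.py .5572 .1449 .27 157.5
python3 - <<'E'
from h import *
im,d=r.read_camera("side");np.savez("pics/side1.npz",im=im)
cv2.imwrite("pics/s1.png",cv2.resize(im[140:270,180:380],None,fx=4,fy=4,interpolation=cv2.INTER_CUBIC)[:,:,::-1])
E
```

```text
time: 1.77
tool_pos: [0.5575, 0.1458, 0.3588]
eef_rot: [-0.605, -3.081, 0.001]
contact_force: [0.1, -0.8, 0.0]
width: 0.0857
gripper_force: 0.0
t 1.77 tcp [0.5575 0.1458 0.3588] yaw 157.79 zaxis [-0.001 -0.    -1.   ] F [ 0.1 -0.8  0. ] w 0.0857 j6 -1.01
shift cm [-0.01 -0.09  8.88] turn [-0.001 -0.001  0.005]
```

View pics/s1.png

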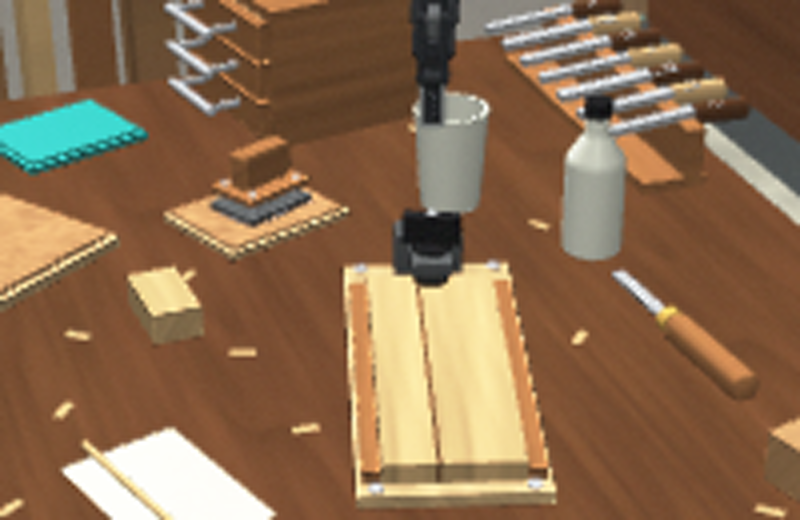

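The side view shows the block on the small cork rest at crop (262,185), the knob at (430,230), and the gripper above it in line. Descending and gripping the knob.

```bash
python3 -m pendant '[[[0,-0.1,3],[0,0,0],1],[[0,-0.1,6],[0,0,0],1],[[0,-0.1,9],[0,0,0],1],[[0,-0.1,11.2],[0,0,0],1],[[0,-0.1,11.2],[0,0,0],1],[[0,-0.1,11.2],[0,0,0],0],[[0,-0.1,11.2],[0,0,0],-0.3],[[0,-0.1,11.2],[0,0,0],-0.6],[[0,-0.1,11.2],[0,0,0],-1],[[0,-0.1,11.2],[0,0,0],-1],[[0,-0.1,11.2],[0,0,0],-1],[[0,-0.1,11.2],[0,0,0],-1]]' 40; python3 go.py .5572 .1449 .247 75
```

```text
time: 2.82
tool_pos: [0.5574, 0.1443, 0.2489]
eef_rot: [0.617, 3.078, 0.004]
contact_force: [0.2, 7.4, 6.9]
width: 0.0136
gripper_force: 40.7
t 2.82 tcp [0.5574 0.1443 0.2489] yaw 157.33 zaxis [ 0.003  0.002 -1.   ] F [0.2 7.4 6.9] w 0.0136 j6 -1.0
shift cm [0.05 0.05 0.19] turn [ 4.000e-03 -1.000e-03  1.437e+00]
```

Knob gripped (13.6 mm), and its reading is about 0.107 rad. I'll turn it about 1.34 rad clockwise, sinking 3.4 mm.

```bash
python3 -m pendant '[[[0,0,0.03],[0,0,0.11],-1],[[0,0,0.06],[0,0,0.22],-1],[[0,0,0.09],[0,0,0.33],-1],[[0,0,0.11],[0,0,0.44],-1],[[0,0,0.14],[0,0,0.55],-1],[[0,0,0.17],[0,0,0.66],-1],[[0,0,0.2],[0,0,0.77],-1],[[0,0,0.22],[0,0,0.88],-1],[[0,0,0.25],[0,0,0.99],-1],[[0,0,0.28],[0,0,1.1],-1],[[0,0,0.3],[0,0,1.18],-1],[[0,0,0.32],[0,0,1.25],-1],[[0,0,0.34],[0,0,1.3],-1],[[0,0,0.34],[0,0,1.34],-1],[[0,0,0.34],[0,0,1.34],-1],[[0,0,0.34],[0,0,1.34],-1]]' 60; python3 go.py; python3 -c "
from rig import r;s=r.get_state();print(s['moment'])"
```

```text
time: 4.15
tool_pos: [0.5565, 0.1437, 0.2456]
eef_rot: [-2.395, -2.031, 0.002]
contact_force: [-9.6, 0.8, 15.9]
width: 0.013
gripper_force: 63.0
t 4.15 tcp [0.5565 0.1437 0.2456] yaw 80.59 zaxis [-0.002  0.    -1.   ] F [-9.6  0.8 15.9] w 0.013 j6 0.34
[ 0.11038434  2.00628476 -0.03950024]
```

```bash
python3 -m pendant '[[[0,0,0.0],[0,0,0.03],-1],[[0,0,0.01],[0,0,0.06],-1],[[0,0,0.01],[0,0,0.09],-1],[[0,0,0.01],[0,0,0.09],-1],[[0,0,0.01],[0,0,0.09],-1],[[0,0,0.01],[0,0,0.09],-1]]'; python3 go.py; python3 -c "
from rig import r;s=r.get_state();print(s['moment'])"
```

```text
time: 4.65
tool_pos: [0.5564, 0.1439, 0.2455]
eef_rot: [-2.482, -1.926, 0.003]
contact_force: [-9.2, 0.5, 17.8]
width: 0.0128
gripper_force: 66.5
t 4.65 tcp [0.5564 0.1439 0.2455] yaw 75.62 zaxis [-0.002 -0.001 -1.   ] F [-9.2  0.5 17.8] w 0.0128 j6 0.42
[0.3521551  1.92484506 1.4192723 ]
```

The twisting moment has jumped to 1.4 N·m, so the knob is at its stop. Releasing, lifting and refining the block's measurement.

```bash
python3 -m pendant '[[[0,0,0],[0,0,-0.04],0],[[0,0,0],[0,0,-0.04],1],[[0,0,0],[0,0,-0.04],1],[[0,0,0],[0,0,-0.04],1],[[0,0,-1],[0,0,-0.04],1],[[0,0,-4],[0,0,-0.04],1],[[0,0,-8],[0,0,-0.04],1],[[0,0,-11.5],[0,0,-0.04],1]]'; python3 go.py .470 .378 .36 28
python3 - <<'E'
import cv2,numpy as np
I=np.load("pics/top0.npz")["im"];S=np.load("pics/side1.npz")["im"]
a=cv2.resize(I[195:245,140:190],None,fx=8,fy=8,interpolation=cv2.INTER_CUBIC)
d=cv2.resize(S[165:215,215:265],None,fx=8,fy=8,interpolation=cv2.INTER_CUBIC)
o=np.hstack([a,d]);cv2.imwrite("pics/crop3.png",o[:,:,::-1])
E
```

```text
time: 5.32
tool_pos: [0.5569, 0.1434, 0.3615]
eef_rot: [-2.447, -1.971, 0.0]
contact_force: [0.3, -0.7, -0.4]
width: 0.0854
gripper_force: 0.0
t 5.32 tcp [0.5569 0.1434 0.3615] yaw 77.7 zaxis [-0. -0. -1.] F [ 0.3 -0.7 -0.4] w 0.0854 j6 0.39
shift cm [ 21.07 -13.49   0.15] turn [-0.     0.     0.867]
```

View pics/crop3.png

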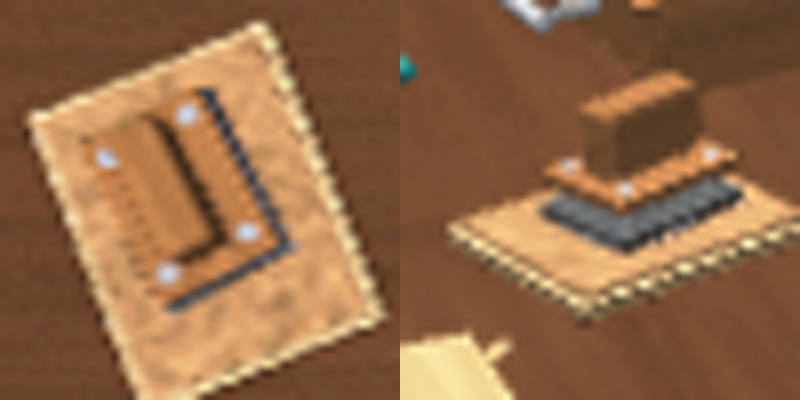

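Both views show the bolts clearly. Top-tile (168,272), (247,232), (188,115) correspond to side-tile (170,167), (225,188), (310,153). The handle's top face is centred at about (156,191) in the top tile.

```bash
cat > m3.py <<'E'
from m2 import *
print("---")
t=A([(168,272),(247,232),(188,115)],8,(140,195));q=A([(170,167),(225,188),(310,153)],8,(215,165))
B=np.array([tri([a],[b])[0] for a,b in zip(t,q)]);print(B.round(4),"centre",((B[0]+B[2])/2).round(4))
h=A([(150,117),(99,144),(162,265),(213,239)],8,(140,195));show("handle@.074",c.plane(h,.074))
hs=A([(185,108),(213,120),(297,88),(275,72)],8,(215,165));show("handle side@.074",s.plane(hs,.074))
H=tri([h.mean(0)],[hs.mean(0)]);print("handle tri",H)
show("rest side",s.plane(A([(50,228),(187,315)],8,(215,165)),.012))
E
python3 m3.py | sed '1,/---/d'
```

```text
[[0.4367 0.3821 0.0384]
 [0.4536 0.3485 0.0399]
 [0.5034 0.3739 0.0389]] centre [0.4701 0.378  0.0387]
handle@.074 centre [0.4684 0.379 ] sides [24. 57. 23. 57.] ang [ 117.4 -152.6  -63.7   27.2]
handle side@.074 centre [0.4701 0.3725] sides [19. 52. 22. 57.] ang [ -63.2   24.5  102.2 -153.7]
handle tri (array([0.47019908, 0.3793039 , 0.07085445]), np.float64(0.0031411807933293665))
rest side centre [0.3965 0.336 ] sides [115. 115.] ang [-70.8 109.2]
```

Block confirmed at (0.470, 0.3785), yaw 27.5°, with heights matching the text. Moving above it and descending.

```bash
python3 -m pendant '[[[21.1,-13.5,0],[0,0,0.876],1],[[21.1,-13.5,0],[0,0,0.876],1],[[21.1,-13.5,0],[0,0,0.876],1],[[21.1,-13.5,0],[0,0,0.876],1],[[21.1,-13.5,0],[0,0,0.876],1],[[21.1,-13.5,0],[0,0,0.876],1],[[21.1,-13.5,2],[0,0,0.876],1],[[21.1,-13.5,5],[0,0,0.876],1],[[21.1,-13.5,5],[0,0,0.876],1],[[21.1,-13.5,5],[0,0,0.876],1]]'; python3 go.py .470 .3785 .217 27.5
python3 - <<'E'
from h import *
o=[]
for n,cx,cy in(("top",165,215),("side",235,185)):
    im,_=r.read_camera(n);o.append(cv2.resize(im[cy-35:cy+35,cx-35:cx+35],None,fx=5,fy=5,interpolation=cv2.INTER_CUBIC))
cv2.imwrite("pics/g1.png",np.hstack(o)[:,:,::-1])
E
```

```text
time: 6.15
tool_pos: [0.4698, 0.3781, 0.309]
eef_rot: [3.05, 0.751, -0.004]
contact_force: [-0.5, 0.1, 0.3]
width: 0.0853
gripper_force: 0.0
t 6.15 tcp [0.4698 0.3781 0.309 ] yaw 27.66 zaxis [-0.002 -0.002 -1.   ] F [-0.5  0.1  0.3] w 0.0853 j6 1.69
shift cm [ 0.06 -0.03  9.2 ] turn [0.    0.003 0.003]
```

View pics/g1.png

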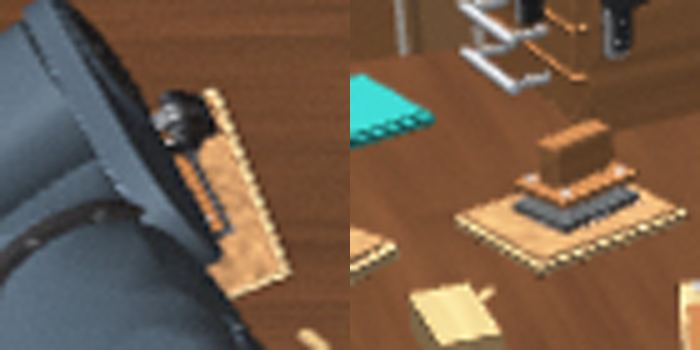

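The fingers, at side (525,15) and (620,30), straddle the handle at (575,145) symmetrically. Descending and gripping.

```bash
python3 -m pendant '[[[0.06,0,3],[0,0,0.003],1],[[0.06,0,6],[0,0,0.003],1],[[0.06,0,8],[0,0,0.003],1],[[0.06,0,9.2],[0,0,0.003],1],[[0.06,0,9.2],[0,0,0.003],1],[[0.06,0,9.2],[0,0,0.003],1],[[0.06,0,9.2],[0,0,0.003],0.2],[[0.06,0,9.2],[0,0,0.003],-0.2],[[0.06,0,9.2],[0,0,0.003],-0.4],[[0.06,0,9.2],[0,0,0.003],-1],[[0.06,0,9.2],[0,0,0.003],-1],[[0.06,0,9.2],[0,0,0.003],-1]]' 60; python3 go.py .470 .3785 .36 27.5
```

```text
time: 7.25
tool_pos: [0.4705, 0.3786, 0.2176]
eef_rot: [-3.052, -0.744, -0.001]
contact_force: [-0.5, 0.1, 2.2]
width: 0.0229
gripper_force: 61.7
t 7.25 tcp [0.4705 0.3786 0.2176] yaw 27.38 zaxis [ 0.  0. -1.] F [-0.5  0.1  2.2] w 0.0229 j6 1.69
shift cm [-4.000e-02 -1.000e-02 -1.424e+01] turn [-0.    -0.001 -0.002]
```

Block held. The pass is planned with the block's x axis along the seam, starting at panel y ≈ +69 mm and ending at −118 mm. Touch should come at TCP z ≈ 0.2356, and about 4.7 mm of spring travel gives 10 N.

```bash
python3 -m pendant '[[[0,0,-1],[0,0,0],-1],[[0,0,-4],[0,0,0],-1],[[0,0,-8],[0,0,0],-1],[[0,0,-12],[0,0,0],-1],[[0,0,-14.2],[0,0,0],-1],[[0,0,-14.2],[0,0,0],-1]]'; python3 go.py .5270 .0853 .36 73.5
```

```text
time: 7.75
tool_pos: [0.4709, 0.3789, 0.3651]
eef_rot: [-3.049, -0.743, -0.012]
contact_force: [-0.0, -0.1, -3.2]
width: 0.0233
gripper_force: 61.2
t 7.75 tcp [0.4709 0.3789 0.3651] yaw 27.38 zaxis [ 0.007  0.005 -1.   ] F [-0.  -0.1 -3.2] w 0.0233 j6 1.69
shift cm [-8.53 28.65  0.41] turn [ 0.002 -0.008 -0.805]
```

```bash
python3 -m pendant '[[[-1,3,0],[0,0,-0.1],-1],[[-2,6.5,0],[0,0,-0.2],-1],[[-3,10,0],[0,0,-0.3],-1],[[-4,13.5,0],[0,0,-0.4],-1],[[-5,17,0],[0,0,-0.5],-1],[[-6,20.5,0],[0,0,-0.6],-1],[[-7.2,24,0],[0,0,-0.7],-1],[[-8,26.5,0],[0,0,-0.77],-1],[[-8.5,28.6,0],[0,0,-0.805],-1],[[-8.5,28.6,0],[0,0,-0.805],-1],[[-8.5,28.6,0],[0,0,-0.805],-1],[[-8.5,28.6,0],[0,0,-0.805],-1]]'; python3 go.py .5270 .0853 .246 73.5
```

```text
time: 8.75
tool_pos: [0.5261, 0.0858, 0.3585]
eef_rot: [-2.517, -1.878, 0.002]
contact_force: [0.4, 0.2, -3.5]
width: 0.0231
gripper_force: 61.3
t 8.75 tcp [0.5261 0.0858 0.3585] yaw 73.45 zaxis [-0.002  0.    -1.   ] F [ 0.4  0.2 -3.5] w 0.0231 j6 0.36
shift cm [-0.02  0.12 11.24] turn [-0.002  0.    -0.001]
```

```bash
python3 -m pendant '[[[0,0.1,3],[0,0,0],-1],[[0,0.1,6],[0,0,0],-1],[[0,0.1,9],[0,0,0],-1],[[0,0.1,11],[0,0,0],-1],[[0,0.1,11.2],[0,0,0],-1],[[0,0.1,11.2],[0,0,0],-1],[[0,0.1,11.2],[0,0,0],-1],[[0,0.1,11.2],[0,0,0],-1]]'; python3 go.py .5270 .0853 .2309 73.5
python3 - <<'E'
from h import *
o=[]
for n,cx,cy in(("top",245,200),("side",288,215)):
    im,_=r.read_camera(n);o.append(cv2.resize(im[cy-40:cy+40,cx-35:cx+35],None,fx=5.5,fy=5.5,interpolation=cv2.INTER_CUBIC))
cv2.imwrite("pics/p1.png",np.hstack(o)[:,:,::-1])
E
```

```text
time: 9.42
tool_pos: [0.5279, 0.0856, 0.2487]
eef_rot: [2.516, 1.879, 0.003]
contact_force: [-0.8, 0.2, -3.5]
width: 0.0227
gripper_force: 61.0
t 9.42 tcp [0.5279 0.0856 0.2487] yaw 73.52 zaxis [ 0.002  0.    -1.   ] F [-0.8  0.2 -3.5] w 0.0227 j6 0.36
shift cm [-0.05 -0.08  1.78] turn [ 0.002 -0.001  0.   ]
```

View pics/p1.png

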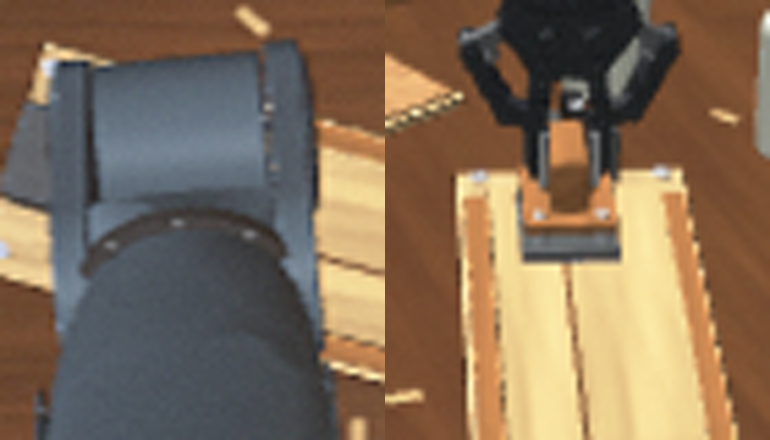

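The side view shows the sole's near edge from (522,258) to (620,258), centred at 571. The seam comes out at 567, so the block is about 1 mm too far +n, which agrees with the TCP error. I'll correct −0.9 mm and press down gently.

```bash
python3 -m pendant '[[[0,-0.09,0.4],[0,0,0],-1],[[0,-0.09,0.8],[0,0,0],-1],[[0,-0.09,1.1],[0,0,0],-1],[[0,-0.09,1.3],[0,0,0],-1],[[0,-0.09,1.4],[0,0,0],-1],[[0,-0.09,1.5],[0,0,0],-1],[[0,-0.09,1.5],[0,0,0],-1],[[0,-0.09,1.5],[0,0,0],-1],[[0,-0.09,1.5],[0,0,0],-1],[[0,-0.09,1.5],[0,0,0],-1]]'; python3 go.py .5270 .0853 .2309 73.5
```

```text
time: 10.35
tool_pos: [0.5265, 0.0855, 0.2325]
eef_rot: [-2.517, -1.88, 0.0]
contact_force: [-3.8, -0.6, 6.4]
width: 0.0234
gripper_force: 62.7
t 10.35 tcp [0.5265 0.0855 0.2325] yaw 73.5 zaxis [-0.  0. -1.] F [-3.8 -0.6  6.4] w 0.0234 j6 0.36
shift cm [-0.    0.05  0.16] turn [-0.  0. -0.]
```

Normal force is about 6.4 + 3.4 = 9.8 N. Starting the pass.

```bash
python3 -m pendant '[[[-0.3,0.01,0],[0,0,0],-1],[[-0.8,0.02,0],[0,0,0],-1],[[-1.3,0.03,0],[0,0,0],-1],[[-1.8,0.03,0],[0,0,0],-1],[[-2.3,0.03,0],[0,0,0],-1],[[-2.8,0.03,0],[0,0,0],-1]]'; python3 go.py .4739 -.0941 .2325 73.5
```

```text
time: 10.85
tool_pos: [0.5196, 0.0587, 0.2331]
eef_rot: [2.516, 1.879, 0.005]
contact_force: [0.5, 5.6, 5.4]
width: 0.0229
gripper_force: 62.5
t 10.85 tcp [0.5196 0.0587 0.2331] yaw 73.49 zaxis [ 0.003  0.001 -1.   ] F [0.5 5.6 5.4] w 0.0229 j6 0.31
shift cm [-15.95  -0.04   0.03] turn [ 0.003 -0.002 -0.   ]
```

```bash
python3 -m pendant '[[[-0.5,0,0.02],[0,0,0],-1],[[-1,0,0.03],[0,0,0],-1],[[-1.5,0,0.04],[0,0,0],-1],[[-2,0,0.05],[0,0,0],-1],[[-2.5,0,0.05],[0,0,0],-1],[[-3,0,0.05],[0,0,0],-1],[[-3.5,0,0.05],[0,0,0],-1],[[-4,0,0.05],[0,0,0],-1]]'; python3 go.py .4739 -.0941 .2325 73.5
```

```text
time: 11.52
tool_pos: [0.5083, 0.0203, 0.2326]
eef_rot: [2.516, 1.878, 0.005]
contact_force: [2.3, 4.8, 6.2]
width: 0.0232
gripper_force: 62.5
t 11.52 tcp [0.5083 0.0203 0.2326] yaw 73.49 zaxis [ 0.004  0.001 -1.   ] F [2.3 4.8 6.2] w 0.0232 j6 0.24
shift cm [-1.195e+01 -5.000e-02 -1.000e-02] turn [ 0.003 -0.002 -0.   ]
```

```bash
python3 -m pendant '[[[-0.5,0,0],[0,0,0],-1],[[-1,-0.01,0.01],[0,0,0],-1],[[-1.5,-0.02,0.01],[0,0,0],-1],[[-2,-0.03,0.02],[0,0,0],-1],[[-2.5,-0.03,0.02],[0,0,0],-1],[[-3,-0.03,0.02],[0,0,0],-1],[[-3.5,-0.03,0.02],[0,0,0],-1],[[-4,-0.03,0.02],[0,0,0],-1],[[-4.5,-0.03,0.02],[0,0,0],-1],[[-5,-0.03,0.02],[0,0,0],-1],[[-5.5,-0.03,0.02],[0,0,0],-1],[[-6,-0.03,0.02],[0,0,0],-1]]'; python3 go.py .4739 -.0941 .2325 73.5
```

```text
time: 12.52
tool_pos: [0.4909, -0.0372, 0.2323]
eef_rot: [2.516, 1.878, 0.004]
contact_force: [1.6, 5.6, 6.3]
width: 0.0231
gripper_force: 62.5
t 12.52 tcp [ 0.4909 -0.0372  0.2323] yaw 73.49 zaxis [ 0.003  0.    -1.   ] F [1.6 5.6 6.3] w 0.0231 j6 0.12
shift cm [-5.94 -0.02 -0.02] turn [ 0.003 -0.001 -0.   ]
```

```bash
python3 -m pendant '[[[-0.5,0,0],[0,0,0],-1],[[-1,0,0],[0,0,0],-1],[[-1.5,0,0],[0,0,0],-1],[[-2,0,0],[0,0,0],-1],[[-2.5,0,0],[0,0,0],-1],[[-3,0,0],[0,0,0],-1],[[-3.5,0,0],[0,0,0],-1],[[-4,0,0],[0,0,0],-1],[[-4.5,0,0],[0,0,0],-1],[[-5,0,0],[0,0,0],-1],[[-5.5,0,0],[0,0,0],-1],[[-5.9,0,0],[0,0,0],-1],[[-5.9,0,0],[0,0,0],-1],[[-5.9,0,0],[0,0,0],-1]]'; python3 go.py .4739 -.0941 .2325 73.5
python3 - <<'E'
from h import *
im,_=r.read_camera("side")
cv2.imwrite("pics/p2.png",cv2.resize(im[190:270,240:340],None,fx=6,fy=6,interpolation=cv2.INTER_CUBIC)[:,:,::-1])
E
```

```text
time: 13.68
tool_pos: [0.474, -0.0942, 0.2322]
eef_rot: [2.516, 1.878, 0.002]
contact_force: [-1.5, -1.2, 6.7]
width: 0.0231
gripper_force: 62.7
t 13.68 tcp [ 0.474  -0.0942  0.2322] yaw 73.49 zaxis [ 0.002 -0.001 -1.   ] F [-1.5 -1.2  6.7] w 0.0231 j6 -0.0
shift cm [ 0.01 -0.01 -0.03] turn [ 0.003  0.    -0.   ]
```

View pics/p2.png

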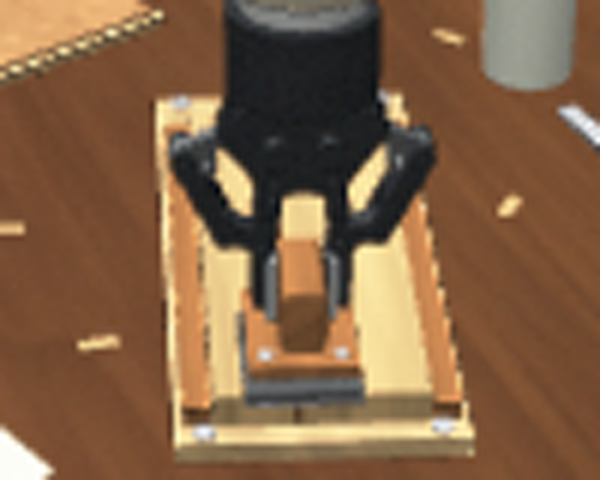

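The side view shows the block at the panel's free end, its sole from (245,400) to (362,400), overlapping the panel edge. The seam shows below it at (297,415). The pass is complete, so I'll lift and go back to the rest.

```bash
python3 -m pendant '[[[0,0,-1],[0,0,0],-1],[[0,0,-4],[0,0,0],-1],[[0,0,-8],[0,0,0],-1],[[0,0,-12],[0,0,0],-1],[[0,0,-13],[0,0,0],-1],[[0,0,-13],[0,0,0],-1]]'; python3 go.py .4628 .3727 .36 21
```

```text
time: 14.23
tool_pos: [0.4737, -0.0939, 0.3645]
eef_rot: [2.514, 1.877, 0.005]
contact_force: [0.0, 0.6, -3.6]
width: 0.023
gripper_force: 61.6
t 14.23 tcp [ 0.4737 -0.0939  0.3645] yaw 73.5 zaxis [ 0.005 -0.002 -1.   ] F [ 0.   0.6 -3.6] w 0.023 j6 -0.0
shift cm [ 44.43 -14.3    0.37] turn [ 0.005 -0.003  0.916]
```

```bash
python3 -m pendant '[[[2,-0.6,0],[0,0,0.05],-1],[[5,-1.6,0],[0,0,0.1],-1],[[8,-2.6,0],[0,0,0.17],-1],[[11,-3.6,0],[0,0,0.23],-1],[[14,-4.5,0],[0,0,0.3],-1],[[17,-5.5,0],[0,0,0.36],-1],[[20,-6.4,0],[0,0,0.42],-1],[[23,-7.4,0],[0,0,0.48],-1],[[26,-8.4,0],[0,0,0.54],-1],[[29,-9.3,0],[0,0,0.6],-1],[[32,-10.3,0],[0,0,0.66],-1],[[35,-11.3,0],[0,0,0.72],-1],[[38,-12.2,0],[0,0,0.78],-1],[[41,-13.2,0],[0,0,0.84],-1],[[43,-13.8,0],[0,0,0.89],-1],[[44.4,-14.3,0],[0,0,0.916],-1],[[44.4,-14.3,0],[0,0,0.916],-1],[[44.4,-14.3,0],[0,0,0.916],-1],[[44.4,-14.3,0],[0,0,0.916],-1]]'; python3 go.py .4628 .3727 .2176 21
```

```text
time: 15.82
tool_pos: [0.4623, 0.3719, 0.3599]
eef_rot: [3.087, 0.573, -0.004]
contact_force: [-0.8, -0.6, -3.1]
width: 0.0228
gripper_force: 61.4
t 15.82 tcp [0.4623 0.3719 0.3599] yaw 21.05 zaxis [-0.002 -0.002 -1.   ] F [-0.8 -0.6 -3.1] w 0.0228 j6 1.8
shift cm [ 0.12 -0.07 14.23] turn [0.001 0.003 0.001]
```

```bash
python3 -m pendant '[[[0.1,-0.06,3],[0,0,0],-1],[[0.1,-0.06,6],[0,0,0],-1],[[0.1,-0.06,9],[0,0,0],-1],[[0.1,-0.06,11.5],[0,0,0],-1],[[0.1,-0.06,13],[0,0,0],-1],[[0.1,-0.06,13.7],[0,0,0],-1],[[0.1,-0.06,14],[0,0,0],-1],[[0.1,-0.06,14.1],[0,0,0],-1],[[0.1,-0.06,14.1],[0,0,0],-1],[[0.1,-0.06,14.1],[0,0,0],-1],[[0.1,-0.06,14.1],[0,0,0],-1]]'; python3 go.py .4628 .3727 .2176 21
```

```text
time: 16.73
tool_pos: [0.4634, 0.3735, 0.2215]
eef_rot: [-3.088, -0.573, -0.002]
contact_force: [-1.1, 0.3, -3.3]
width: 0.0234
gripper_force: 61.4
t 16.73 tcp [0.4634 0.3735 0.2215] yaw 21.02 zaxis [ 0.001  0.001 -1.   ] F [-1.1  0.3 -3.3] w 0.0234 j6 1.8
shift cm [-0.08  0.05  0.39] turn [-0.    -0.002  0.   ]
```

Not touching yet, so I'll lower further until the force shows contact.

```bash
python3 -m pendant '[[[-0.05,0.03,0.1],[0,0,0],-1],[[-0.05,0.03,0.2],[0,0,0],-1],[[-0.05,0.03,0.25],[0,0,0],-1],[[-0.05,0.03,0.25],[0,0,0],-1],[[-0.05,0.03,0.25],[0,0,0],-1],[[-0.05,0.03,0.25],[0,0,0],-1]]'; python3 go.py .4628 .3727 .2176 21
```

```text
time: 17.23
tool_pos: [0.4628, 0.373, 0.2182]
eef_rot: [-3.089, -0.573, -0.0]
contact_force: [-2.0, 0.1, 0.2]
width: 0.0224
gripper_force: 62.1
t 17.23 tcp [0.4628 0.373  0.2182] yaw 21.02 zaxis [ 0.  0. -1.] F [-2.   0.1  0.2] w 0.0224 j6 1.8
shift cm [-0.01  0.03  0.06] turn [-0. -0.  0.]
```

The rest now carries the block's weight. Releasing and rising, then moving aside to look.

```bash
python3 -m pendant '[[[0,0,0],[0,0,0],-0.3],[[0,0,0],[0,0,0],0],[[0,0,0],[0,0,0],0.5],[[0,0,0],[0,0,0],1],[[0,0,0],[0,0,0],1],[[0,0,0],[0,0,0],1],[[0,0,-1],[0,0,0],1],[[0,0,-4],[0,0,0],1],[[0,0,-8],[0,0,0],1],[[0,0,-12],[0,0,0],1],[[0,0,-16],[0,0,0],1],[[0,0,-18],[0,0,0],1]]' ; python3 go.py .30 .0 .40 21
```

```text
time: 18.23
tool_pos: [0.4628, 0.373, 0.404]
eef_rot: [-3.086, -0.573, -0.009]
contact_force: [-0.2, -0.3, 0.0]
width: 0.0856
gripper_force: 0.0
t 18.23 tcp [0.4628 0.373  0.404 ] yaw 21.02 zaxis [ 0.005  0.004 -1.   ] F [-0.2 -0.3  0. ] w 0.0856 j6 1.8
shift cm [-28.58  28.98   0.18] turn [-0.002 -0.006  0.   ]
```

```bash
python3 -m pendant '[[[-28.6,29,0],[0,0,0],1],[[-28.6,29,0],[0,0,0],1],[[-28.6,29,0],[0,0,0],1],[[-28.6,29,0],[0,0,0],1],[[-28.6,29,0],[0,0,0],1],[[-28.6,29,0],[0,0,0],1],[[-28.6,29,0],[0,0,0],1],[[-28.6,29,0],[0,0,0],1],[[-28.6,29,0],[0,0,0],1],[[-28.6,29,0],[0,0,0],1],[[-28.6,29,0],[0,0,0],1],[[-28.6,29,0],[0,0,0],1]]' ; python3 - <<'E'
from h import *
im,_=r.read_camera("top")
a=cv2.resize(im[190:250,140:190],None,fx=8,fy=8,interpolation=cv2.INTER_CUBIC)
b=cv2.resize(im[165:210,205:255],None,fx=8,fy=8,interpolation=cv2.INTER_CUBIC)
o=np.zeros((480,800,3),np.uint8);o[:,:400]=a;o[:360,400:]=b
cv2.imwrite("pics/f1.png",o[:,:,::-1])
E
```

```text
time: 19.23
tool_pos: [0.2994, -0.0014, 0.3987]
eef_rot: [3.09, 0.566, 0.003]
contact_force: [0.2, -0.2, 0.4]
width: 0.0857
gripper_force: 0.0
```

View pics/f1.png

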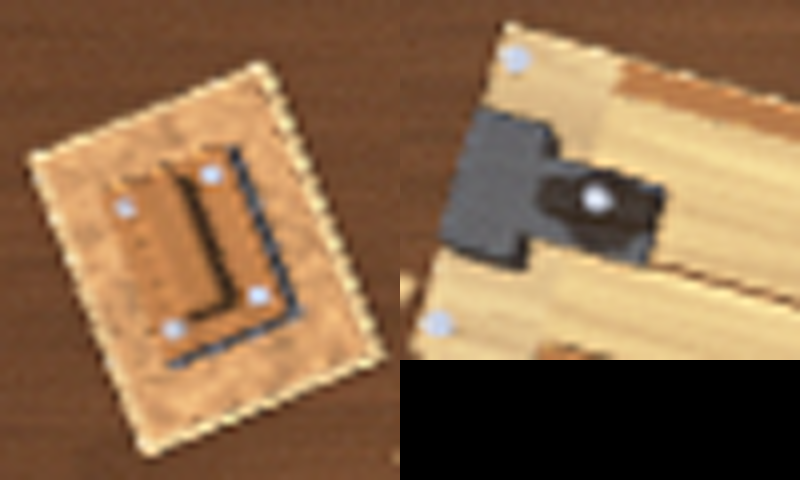

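The picture shows the block flat and centred on its rest: bolts centred at (192,251) against the rest's (206,258), which height parallax explains. The knob bar now lies along the jig's y axis at (597,200). Handing in.

```bash
python3 -c "
from rig import r;print(r.finish_job())"
```

```text
the job is handed in; nothing more can be done
None
```

I handed the job in at about 19 s: the clamp is turned to its stop, the seam was rubbed in one pass at about 9–10 N (block about 10 mm from the pad at the start, centred to within about 2–3 mm), and the block is back flat in the middle of its cork rest.

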